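# Check in a bean canister and bare its inner lid for dating

### The arm

A 7-joint arm with a two-finger parallel gripper is mounted at the origin on a cart in front of the work surface, level with it; the furniture and walls round the work are solid. World frame = base frame: x ahead of the robot, y to its left, z up, the work surface at z = 0. Lengths are in m, angles in rad, forces in N, time in s.
With the tool pointing down it reaches from about 0.4 to 0.875 m from the base axis. Payload 19.3 kg.
Tool frame: the origin (TCP) lies at the very end of the fingers, on their centre line; the grasp point (between the pads) lies 19 mm behind it; z points along the fingers, y is the line along which they close (so a half turn about z gives the same grasp; the last joint's range is limited). The gripper opens to 85 mm and grips with 20 to 120 N. Pads are 22 mm wide; open, the fingers measure 114 mm over their backs; the gripper's body (76 mm by 85 mm) begins 54 mm behind the grasp point. The pads swing forward as they close: fully open they stand 13 mm farther back than shut.
Start: joints at [-0.07, 0.521, -0.036, 1.599, 0.021, 1.021, -0.113], TCP at [0.625, -0, 0.231] pointing down, gripper open.
Joint ranges: [-2.91, 2.91], [-0.3, 2.13], [-1.5, 1.42], [0.17, 2.43], [-1.26, 4.41], [0.16, 1.93], [-2.52, 2.52]. Speed limits (rad/s): [1.89, 1.89, 2.39, 2.39, 3.01, 3.01, 3.01].

### API

Orientations are given as [roll, pitch, yaw] about the fixed x, y, z axes, in that order (R = Rz(yaw) Ry(pitch) Rx(roll)).
In Python, from workcell import monitor, optics, job_done gives the robot as it stands.
- The arm moves only by the shell command python3 -m handwheel 'ROWS' [FORCE]. ROWS is JSON, a list of rows, each an object of numbers: "dx", "dy", "dz": the shift along the tool's x, y, z in cm; "wx", "wy", "wz": the turn, a rotation vector about the tool's x, y, z in rad; "claw": the opening in per cent of the stroke, from 0 (shut) to 100 (fully open). A call has 1 to 8 rows; each row shifts and turns the commanded pose from where the row before left it, along the tool's axes as they then stand; what a row does not reach is not made up. A row lasts 1/8 s, in which the tool goes at most 62.5 mm and 10.7 degrees, less where a joint would pass 70% of its speed; a pose out of reach is approached as far as the arm can. A call with a gripper value outside its range is refused whole. The fingers move at their own pace and stop on an object; FORCE is the grip in N (left out, the last holds). Time passes only in rows, so rows that do not move let the fingers close. It gives the time, the measured TCP pose, the force, the opening and the grip force at its end, in the units of the state.
- monitor.observe(): the state, without advancing time (a new reading comes with each control period).
- optics.grab_frame(name): name is "scene" or "side" or "wrist"; returns a dict with "frame" (480x640x3 uint8, blue, green, red), "fovy" (degrees; the focal length in pixels is half the picture's height over the tangent of half this angle, whatever the lens; pixels are square), "cx", "cy" (the principal point, pixels), "R" (3x3) and "t" (3): a world point X has camera coordinates R X + t. Camera axes: x right, y down, z forward; pixel columns grow to the right and rows downward; lengths in m; the calibration is good to about 2 mm. A picture is of the moment at which its call begins. There is no depth.
- job_done(): hands the job in; it is judged then, once.
Trained networks look in the newest picture that a camera, given by its name, has taken for a name from the list of things; names that differ only in an ending like _2 or _b are one class to them, and where a whole thing is asked for, a point or a joint stands for the part that bears it (a point fixed in the world has none). Each returns a list of dicts, best first, with "p" (0 to 1); they miss things now and then, are a little off and sometimes report something else, mostly with a low value. They report only what shows in the picture. A call takes as long as a camera call. They do not tell look-alikes from the thing itself.
- optics.masks_of(name, camera): "region" (480x640 bool, what is visible of it) and "rect" ([left, top, width, height] in pixels, round what is visible of it).
The state is a dict: "clock": time; "qpos": joint angles; "qd": joint speeds; "joint_efforts": joint torques, N m; "position": TCP position; "tool_rot": TCP orientation; "force": force on the tool from outside, world axes, zero at the start; "moment": the same for the moment, N m; "grip_width": finger opening in m; "finger_force": force on a finger pad.
Only numpy, scipy, OpenCV 4.12 (cv2) and the standard library are available. Lean on these libraries where they do the work, as an engineer would, in place of code of your own. Each camera call takes 0.05 s, during which the arm holds its last target. There are 200 camera calls.

### The job

First turn the bean canister where it stands until its label plate squarely faces the scanner's window, and let go. Then pick up the nested lids by the long knob and lower them together until the inner lid is seated in the canister's mouth, only then letting go. Finally take the outer lid alone by its collar, lift it off straight up and finish holding it level above the canister, at least 3 cm clear of the knob, so the inner lid can be dated; the inner lid stays seated, the canister still faces the scanner and the other things stay put.

Things in the scene. Friction and masses are not known exactly. Their poses are not given: they have to be found in the camera images.
- scanner: low black desk scanner block, fixed to the worktop, 50 mm deep (x) x 76 mm wide (y) x 50 mm high. Origin: centre of its underside. Its window is in the face on its own -x side, towards the canister; a cable stub sticks out of the opposite face; z is up
- window (a point): centre of the scanner's window, 26 mm from the scanner's origin towards its -x, 29 mm above the worktop
- canister: loose open steel can, 60 mm outer diameter, 80 mm high, mouth 54 mm, 0.3 to 0.5 kg; a raised bar-pattern label plate is on its own +x side, 30 wide, 12 to 48 mm above its foot. Origin: centre of underside; z up. Label faces the scanner when canister x points the same way as scanner x. Starts with its axis about 75 mm before the window, label turned 35 to 83 deg away; grip it across the rim
- label (a point): centre of the outer face of the canister's label plate, 32.5 mm from the axis, 30 mm above its foot
- inner_lid: loose lid, 0.11 to 0.18 kg: plug 49 mm diameter, 12 mm deep, tapered to 43 at its foot; above it a flange 62 mm diameter, 3 thick; upright round knob 14 mm diameter, top 67 mm above origin. Origin: centre of plug underside; z up. Starts on the worktop under the outer lid. Seated, the flange lies on the canister rim, origin 68 mm above the canister's. The knob carries both lids
- outer_lid: loose lid, 0.08 to 0.13 kg, lying on the inner lid's flange: disc 76 mm diameter, 4 thick, centre hole 19 mm (the knob passes loosely), round collar 36 mm diameter about the hole, top 22 mm above origin, skirt to 10 mm below origin. Origin: centre of disc underside; z up. Nested, it is 15 mm above the inner lid's origin and 30 mm of knob stand free above the collar
- counter_bell: domed counter bell, 72 mm wide, 58 mm high, a bystander; origin centre of underside
- stamp: small wooden hand stamp, 34 x 46 x 67 mm, a bystander; origin centre of underside
- order_pad: flat yellow note pad, 140 x 88 x 11 mm, a bystander; origin centre of underside
There are look-alikes about, which are no part of the job. Leave any green or pink look-alike of the outer_lid alone.

How it is judged:
By the outcome, as a careful person would: the job done as asked, in the order asked, and still so for the second after the job is handed in, while the arm keeps its last pose, push and grip.
It also fails if it takes over 67 s, if anything falls off the work surface, if the arm or the gripper's body presses on something with over 40 N, if the wrist force passes 120 N, or if a joint passes its speed limit or range.

## Working session

There is one attempt and no reset: what is moved stays moved. The work goes in short steps, Python scripts to look and compute and a shell command to move; the robot and the scene stay as the last step left them, time stands still between calls to the robot, and variables do not carry over. Pictures are saved under pics/ and viewed, at most 10 in all, crops included, and the job is handed in when it is done.

```bash
mkdir -p pics
cat > h.py <<'E'
import numpy as np,cv2
from workcell import monitor,optics,job_done
def K(f):
    fl=240/np.tan(np.radians(f["fovy"])/2); return fl,f["cx"],f["cy"],np.array(f["R"]),np.array(f["t"])
def ray(f,u,v):
    fl,cx,cy,R,t=K(f); d=R.T@np.array([(u-cx)/fl,(v-cy)/fl,1]); return -R.T@t,d
def onz(f,u,v,z):
    o,d=ray(f,u,v); return o+d*(z-o[2])/d[2]
def proj(f,X):
    fl,cx,cy,R,t=K(f); c=R@np.array(X)+t; return np.array([fl*c[0]/c[2]+cx,fl*c[1]/c[2]+cy])
E
python3 - <<'E'
from h import *
s=monitor.observe(); print({k:np.round(v,3) for k,v in s.items()})
for c in("scene","side","wrist"):
    f=optics.grab_frame(c); cv2.imwrite(f"pics/{c}0.png",f["frame"])
    print(c,f["fovy"],np.round(-np.array(f["R"]).T@f["t"],3))
    for n in("scanner","canister","inner_lid","outer_lid","counter_bell","stamp"):
        print(n,[(round(d["p"],2),d["rect"]) for d in optics.masks_of(n,c)])
E
```

```text
{'clock': np.float64(0.0), 'qpos': array([-0.07 ,  0.522, -0.036,  1.6  ,  0.021,  1.021, -0.113]), 'qd': array([-0.001, -0.   , -0.001, -0.   ,  0.001, -0.001,  0.001]), 'joint_efforts': array([-4.0000e-03, -9.2711e+01,  1.9780e+00, -3.6993e+01,  1.8000e-02,
        8.0000e-03, -0.0000e+00]), 'position': array([ 0.625, -0.   ,  0.231]), 'tool_rot': array([-3.14 ,  0.   ,  1.571]), 'force': array([ 1.479,  0.264, -0.406]), 'moment': array([-0.024, -0.039, -0.005]), 'finger_force': np.float64(0.0), 'grip_width': np.float64(0.085)}
scene 57.590613656423116 [0.262 0.58  0.782]
scanner [(0.66, [303.2, 237.0, 43.5, 41.1])]
canister [(0.68, [296.0, 269.9, 34.1, 49.3])]
inner_lid [(0.43, [354.1, 190.7, 9.8, 16.0]), (0.29, [308.1, 241.1, 39.5, 37.3])]
outer_lid [(0.88, [342.7, 199.0, 29.1, 23.4]), (0.81, [353.7, 165.6, 30.4, 24.4])]
counter_bell [(0.68, [257.9, 200.3, 29.4, 27.2])]
stamp [(0.84, [299.4, 171.2, 25.1, 27.6])]
side 55.011568492386075 [0.757 0.634 0.516]
scanner [(0.97, [330.5, 234.6, 47.8, 48.4])]
canister [(0.64, [371.1, 255.5, 42.2, 61.3])]
inner_lid [(0.54, [374.2, 253.8, 37.8, 63.3])]
outer_lid [(0.83, [345.1, 181.6, 31.8, 27.2]), (0.75, [273.8, 177.5, 33.9, 25.4]), (0.65, [301.6, 201.2, 36.6, 22.3]), (0.45, [432.6, 307.7, 107.8, 89.4])]
counter_bell []
stamp []
wrist 69.91881098190822 [0.626 0.083 0.375]
scanner [(0.83, [158.5, 160.5, 88.3, 70.2]), (0.7, [316.8, 329.3, 41.2, 57.0]), (0.26, [219.7, 314.0, 41.3, 56.3])]
canister [(0.74, [98.4, 23.0, 111.0, 90.6])]
inner_lid [(0.65, [218.6, 347.8, 12.1, 25.7])]
outer_lid [(0.73, [222.2, 314.2, 36.6, 55.5]), (0.72, [113.7, 343.7, 52.0, 43.1]), (0.6, [223.8, 392.5, 56.8, 52.1])]
counter_bell [(0.72, [339.1, 214.9, 60.0, 62.3])]
stamp [(0.75, [98.7, 21.2, 114.7, 91.8]), (0.6, [317.3, 328.6, 38.7, 57.0])]
```

Run:
```python
import cv2,numpy as np
a=cv2.imread("pics/scene0.png")[150:330,240:400];b=cv2.imread("pics/side0.png")[160:340,250:450]
m=np.hstack([cv2.resize(a,None,fx=2.2,fy=2.2,interpolation=2),cv2.resize(b,None,fx=2.2,fy=2.2,interpolation=2)])
print(m.shape);cv2.imwrite("pics/m0.png",m)
```

```text
(396, 792, 3)
```

View pics/wrist0.png

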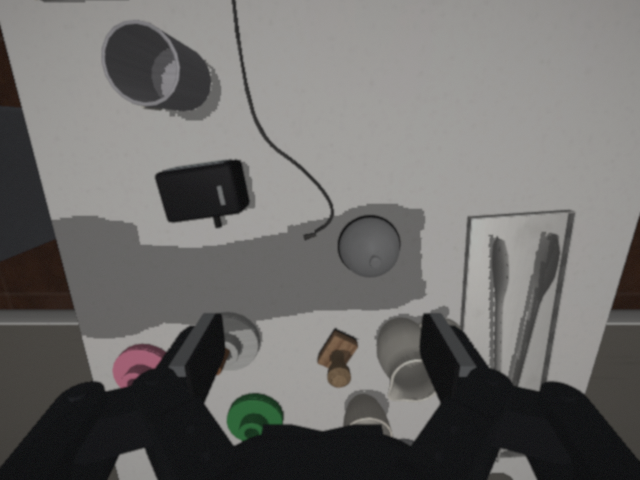

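View pics/m0.png

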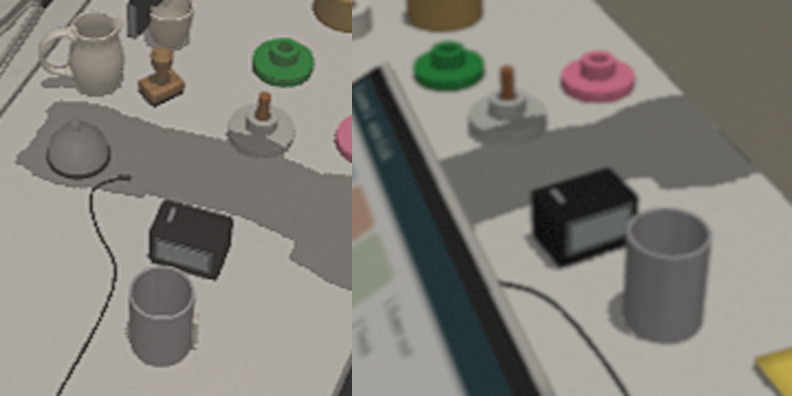

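```bash
cat >> h.py <<'E'
from scipy.optimize import least_squares
A=np.linspace(0,2*np.pi,48,endpoint=False)
def ring(r,z): return np.c_[r*np.cos(A),r*np.sin(A),0*A+z]
M={"canister":np.r_[ring(.03,0),ring(.03,.08)],
"scanner":np.array([[a*.025,b*.038,c] for a in(-1,1) for b in(-1,1) for c in(0,.05)]),
"outer_lid":np.r_[ring(.038,-.010),ring(.038,.004),ring(.018,.022)]+[0,0,.015],
"counter_bell":np.r_[ring(.036,0),ring(.036,.01)],
"knob":np.r_[ring(.007,.037),ring(.007,.067)]}
def rectof(f,P):
    q=np.array([proj(f,p) for p in P]); return np.r_[q.min(0),q.max(0)]
def fit(obs,name,x0,z=0):
    # obs: list of (frame,rect) ; fits x,y,(yaw)
    def place(x):
        P=M[name].copy()
        if len(x)>2: c,s=np.cos(x[2]),np.sin(x[2]); P=P@np.array([[c,s,0],[-s,c,0],[0,0,1]])
        return P+[x[0],x[1],z]
    def res(x):
        P=place(x); return np.concatenate([rectof(f,P)-[r[0],r[1],r[0]+r[2],r[1]+r[3]] for f,r in obs])
    s=least_squares(res,x0,loss="soft_l1"); return s.x,np.round(s.fun,1)
E
python3 - <<'E'
from h import *
F={c:optics.grab_frame(c) for c in("scene","side","wrist")}
O={"canister":[("scene",[296.0,269.9,34.1,49.3]),("side",[371.1,255.5,42.2,61.3]),("wrist",[98.4,23,111,90.6])],
"scanner":[("scene",[303.2,237.0,43.5,41.1]),("side",[330.5,234.6,47.8,48.4])],
"outer_lid":[("scene",[342.7,199.0,29.1,23.4]),("side",[301.6,201.2,36.6,22.3])],
"counter_bell":[("wrist",[339.1,214.9,60.0,62.3])]}
for n,o in O.items():
    ob=[(F[c],r) for c,r in o]
    c,r=o[0]; x0=onz(F[c],r[0]+r[2]/2,r[1]+r[3]/2,.03)[:2]
    for yaw in ([0],[.3],[-.3]) if n=="scanner" else ([],):
      for k in ([ob] + [[b] for b in ob] if n!="scanner" else [ob]):
        x,e=fit(k,n,list(x0)+yaw); print(n,np.round(x,4),e)
print("scanner window corners wrist front face: ", [np.round(onz(F["wrist"],u,v,.05),4) for u,v in ((157,175),(168,220),(240,160),(247,208))])
for n,p in (("green",(255,408)),("pink",(139,362)),("stamp",(338,350)),("jug",(400,345)),("cup",(367,410))): print(n,np.round(onz(F["wrist"],*p,.01),3))
E
```

```text
canister [0.4845 0.1288] [ 3.4 -0.6 -0.2 -3.   1.2 -2.1 -0.  -0.5  0.3 -0.9  0.3 -0.1]
canister [0.4851 0.1346] [ 1.7  1.3 -1.7 -1. ]
canister [0.4866 0.1312] [ 0.6 -1.  -0.5  0.8]
canister [0.4841 0.1284] [ 0.  -0.2 -0.   0.3]
scanner [0.5076 0.0219 0.0823] [ 6.8 -2.3 -2.5  2.1  1.4 -2.4 -1.4  1.9]
scanner [0.5076 0.0219 0.0823] [ 6.8 -2.3 -2.5  2.1  1.4 -2.4 -1.4  1.9]
scanner [0.5076 0.0219 0.0823] [ 6.8 -2.3 -2.5  2.1  1.4 -2.4 -1.4  1.9]
outer_lid [ 0.5117 -0.1588] [-0.8 -1.9  1.1  0.3  0.2 -0.7 -0.1  4.2]
outer_lid [ 0.5113 -0.1568] [-1.  -1.3  1.   0.9]
outer_lid [ 0.5089 -0.1678] [ 0.3 -2.9 -0.3  1.8]
counter_bell [ 0.6788 -0.043 ] [-2.4 -0.2  2.   0.3]
counter_bell [ 0.6788 -0.043 ] [-2.4 -0.2  2.   0.3]
scanner window corners wrist front face:  [array([0.4719, 0.0431, 0.05  ]), array([ 4.759e-01, -2.000e-04,  5.000e-02]), array([0.5504, 0.0566, 0.05  ]), array([0.5537, 0.0117, 0.05  ])]
green [ 0.536 -0.269  0.01 ]
pink [ 0.394 -0.196  0.01 ]
stamp [ 0.646 -0.178  0.01 ]
jug [ 0.723 -0.171  0.01 ]
cup [ 0.686 -0.272  0.01 ]
```

```bash
python3 -m handwheel '[{"dx":3.3,"dy":-6,"wz":-0.18},{"dx":4.3,"dy":-4,"wz":-0.18},{"dx":4.3,"dy":-3,"wz":-0.18},{"wz":-0.18},{"wz":-0.18},{"wz":-0.18},{"wz":-0.18},{"wz":-0.18}]' | tail -c 400; python3 -m handwheel '[{"wz":-0.13},{}]'|tail -c 400; python3 -c "
from h import *
print(monitor.observe()['qpos'])
f=optics.grab_frame('wrist');cv2.imwrite('pics/w1.png',f['frame']);print(-f['R'].T@f['t'])"
```

```text
[-0.07017471  0.52141847 -0.03632053  1.59949858  0.02119534  1.02110611
 -0.11277284]
[0.62606645 0.08290482 0.37483784]schema error: expected keys dx, dy, dz, wx, wy, wz, claw
schema error: expected keys dx, dy, dz, wx, wy, wz, claw
```

View pics/w1.png

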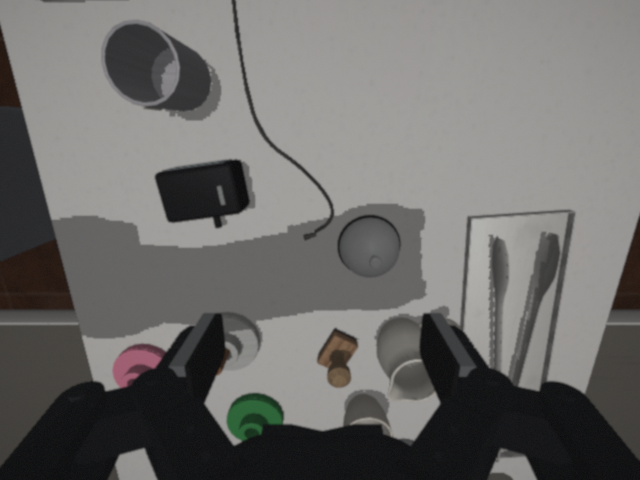

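```bash
python3 -m handwheel '[{"dx":3.5,"dy":-5,"dz":1,"wx":0,"wy":0,"wz":0,"claw":100},{"dx":3.5,"dy":-5,"dz":1,"wx":0,"wy":0,"wz":0,"claw":100},{"dx":3,"dy":-5,"dz":1,"wx":0,"wy":0,"wz":0,"claw":100},{"dx":0,"dy":-3,"dz":1,"wx":0,"wy":0,"wz":-0.18,"claw":100},{"dx":0,"dy":0,"dz":0,"wx":0,"wy":0,"wz":-0.18,"claw":100},{"dx":0,"dy":0,"dz":0,"wx":0,"wy":0,"wz":-0.18,"claw":100},{"dx":0,"dy":0,"dz":0,"wx":0,"wy":0,"wz":-0.18,"claw":100},{"dx":0,"dy":0,"dz":0,"wx":0,"wy":0,"wz":-0.18,"claw":100}]'; python3 -m handwheel '[{"dx":0,"dy":0,"dz":0,"wx":0,"wy":0,"wz":-0.18,"claw":100},{"dx":0,"dy":0,"dz":0,"wx":0,"wy":0,"wz":-0.18,"claw":100},{"dx":0,"dy":0,"dz":0,"wx":0,"wy":0,"wz":-0.18,"claw":100},{"dx":0,"dy":0,"dz":0,"wx":0,"wy":0,"wz":-0.13,"claw":100},{"dx":0,"dy":0,"dz":0,"wx":0,"wy":0,"wz":0,"claw":100}]'; python3 -c "
from h import *
print(monitor.observe()['qpos'])
f=optics.grab_frame('wrist');cv2.imwrite('pics/w2.png',f['frame']);print(-f['R'].T@f['t'])
for n in('canister','scanner','label'): print(n,[(round(d['p'],2),d['rect']) for d in optics.masks_of(n,'wrist')])"
```

```text
clock: 2.25
position: [0.4451, 0.1, 0.1914]
tool_rot: [3.141, 0.0, 2.477]
force: [1.5, -0.9, 0.2]
grip_width: 0.0853
finger_force: 0.0
clock: 2.88
position: [0.4451, 0.0998, 0.1914]
tool_rot: [3.141, 0.0, 3.14]
force: [0.3, -0.8, 0.2]
grip_width: 0.0855
finger_force: 0.0
[-0.00258141  0.33579762 -0.42712329  2.05338035  0.19326958  0.78986402
  1.02357344]
[0.36341815 0.10019539 0.33488924]
canister [(0.59, [320.5, 230.4, 75.9, 92.0])]
scanner [(0.74, [207.0, 242.0, 71.5, 89.1])]
label [(0.95, [322.1, 227.0, 74.4, 96.4])]
```

View pics/w2.png

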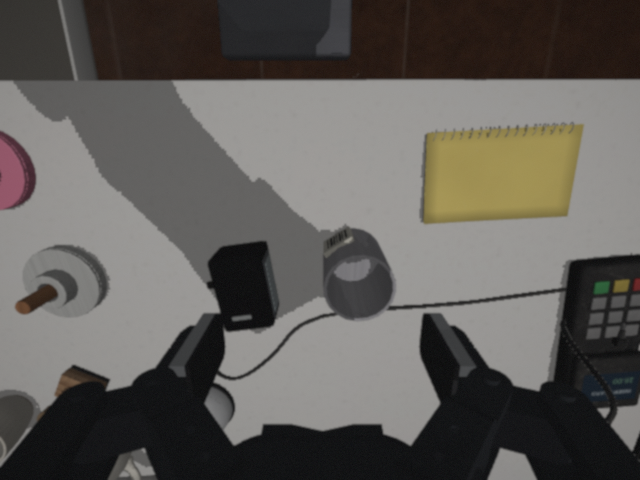

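```bash
python3 -c "
import cv2
a=cv2.imread('pics/w2.png')[210:340,200:400]
cv2.imwrite('pics/w2c.png',cv2.resize(cv2.convertScaleAbs(a,alpha=1.5,beta=20),None,fx=4,fy=4,interpolation=2))"
```

```text
(no output)
```

View pics/w2c.png

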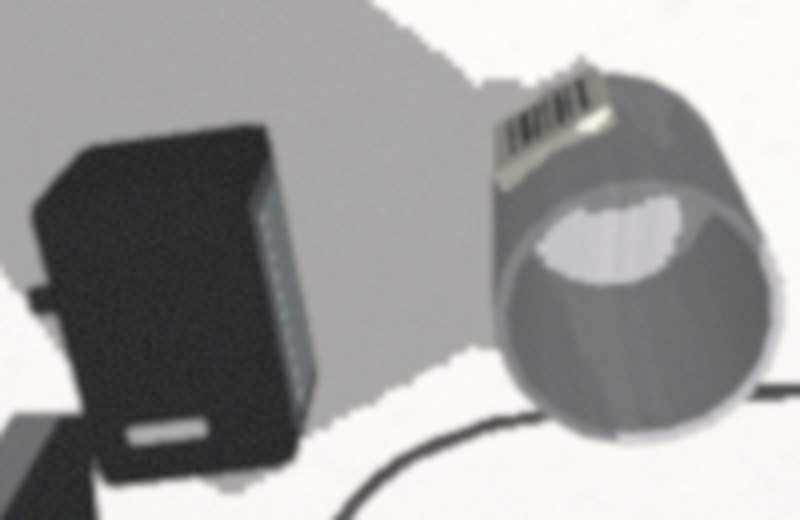

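```bash
cat >> h.py <<'E'
def pose(P,x): 
    c,s=np.cos(x[2]),np.sin(x[2]); return np.array(P)@np.array([[c,s,0],[-s,c,0],[0,0,1]])+[x[0],x[1],0]
def ptfit(f,P,uv,x0):
    g=lambda x:(np.array([proj(f,p) for p in pose(P,x)])-uv).ravel()
    s=least_squares(g,x0,loss="soft_l1"); return s.x,np.round(s.fun.reshape(-1,2),1)
E
python3 - <<'E'
from h import *
f=optics.grab_frame("wrist")
o=np.array([200,210])-.4*0
pc=lambda L:np.array(L)/4.+o-0.4
# scanner -x is window (right, +y). top: window-edge near robot side(-x world) ...
uv=pc([(250,205),(297,465),(35,215),(105,485),(318,378),(267,125)])
# local: window face x=-.025; scanner x~ -y world, local y ~ +x world => image up(-x world) is local y=-.038
P=[(-.025,-.038,.05),(-.025,.038,.05),(.025,-.038,.05),(.025,.038,.05),(-.025,.038,0),(-.025,-.038,0)]
x,e=ptfit(f,P,uv,[.51,.02,-1.5]);print("scanner",np.round(x,4),np.degrees(x[2]),e.tolist())
cx=lambda L:L
r,ee=fit([(f,[(493)/4+199.6,(70)/4+209.6,(783-493)/4,(443-70)/4])],"canister",[.484,.129]);print("can",r,ee)
for xy in (r,):
  a=least_squares(lambda q:(np.array([proj(f,p) for p in pose([(.0325,-.015,.048),(.0325,.015,.048),(.0325,-.015,.012),(.0325,.015,.012)],[xy[0],xy[1],q[0]])])-pc([(612,122),(500,190),(590,65),(497,120)])).ravel(),[-2.4])
  print("label az",np.degrees(a.x),a.fun.reshape(-1,2).round(1).tolist())
w=pose([(-.026,0,.029)],x)[0];print("window",w,"dir can-win",np.degrees(np.arctan2(*(w[:2]-r)[::-1])),np.hypot(*(w[:2]-r)))
for d in optics.masks_of("outer_lid","wrist"): print(round(d["p"],2),d["rect"],fit([(f,d["rect"])],"outer_lid",[.5,-.15]))
E
```

```text
scanner [ 0.5101  0.0259 -1.4695] -84.19751111620602 [[-0.3, -3.9], [0.7, 5.2], [-2.1, -0.8], [-2.8, 4.9], [1.4, 1.6], [3.5, -1.0]]
can [0.48633167 0.13053419] [-0.6 -0.2  0.4  0.3]
label az [-147.31342012] [[-1.7, -4.5], [-2.5, -4.0], [0.9, -1.1], [-1.8, 1.1]]
window [0.50750599 0.0517973  0.029     ] dir can-win -74.94784655511754 0.08153435176771164
0.86 [20.9, 245.9, 83.8, 71.5] (array([ 0.51107575, -0.1654661 ]), array([-0.9, -0.7,  1. ,  1. ]))
0.76 [1.0, 132.2, 36.2, 80.6] (array([ 0.40137169, -0.15367204]), array([-2.8, -1.2, 57.2,  3.2]))
```

Run:
```python
from h import *
f=optics.grab_frame("wrist")
def dirn(a,b,z):
    p,q=[onz(f,x/4+199.6,y/4+209.6,z) for x,y in(a,b)]; d=q-p; print(z,np.degrees(np.arctan2(d[1],d[0])).round(1),np.hypot(*d[:2]).round(4),p.round(4),q.round(4))
dirn((250,205),(297,465),.05);dirn((35,215),(105,485),.05);dirn((267,125),(318,378),0);dirn((250,205),(35,215),.05);dirn((297,465),(105,485),.05);dirn((267,125),(92,150),0)
print("label, expect az+90");dirn((610,105),(497,170),.048);dirn((612,122),(500,190),.048);dirn((590,65),(497,120),.012);
# edge-fit: dark mask of scanner
g=f["frame"].max(2)
m=optics.masks_of("scanner","wrist")[0]["region"].astype(np.uint8)
c=max(cv2.findContours(m,0,1)[0],key=cv2.contourArea)
hull=cv2.convexHull(c)[:,0].astype(float)
from scipy.ndimage import distance_transform_edt as dt
D=lambda x:None
P=M["scanner"]
def res(x):
    q=cv2.convexHull(np.array([proj(f,p) for p in pose(P,x)],np.float32))
    return [cv2.pointPolygonTest(q,(float(u),float(v)),True) for u,v in c[:,0]]
s=least_squares(res,[.51,.026,-1.45],loss="soft_l1",diff_step=1e-3);print(s.x,np.degrees(s.x[2]),np.abs(s.fun).mean())
for n in("side","scene"):
    f=optics.grab_frame(n);mm=optics.masks_of("scanner",n)
    m=mm[0]["region"].astype(np.uint8);c=max(cv2.findContours(m,0,1)[0],key=cv2.contourArea)
    s=least_squares(res,[.51,.026,-1.45],loss="soft_l1",diff_step=1e-3);print(n,s.x,np.degrees(s.x[2]),np.abs(s.fun).mean())
```

```text
0.05 6.3 0.0666 [0.4735 0.0471 0.05  ] [0.5397 0.0544 0.05  ]
0.05 7.6 0.0699 [ 0.4757 -0.0009  0.05  ] [0.5451 0.0082 0.05  ]
0 7.8 0.0733 [0.4709 0.0434 0.    ] [0.5435 0.0533 0.    ]
0.05 -87.3 0.0481 [0.4735 0.0471 0.05  ] [ 0.4757 -0.0009  0.05  ]
0.05 -83.4 0.0465 [0.5397 0.0544 0.05  ] [0.5451 0.0082 0.05  ]
0 -81.7 0.0459 [0.4709 0.0434 0.    ] [ 0.4775 -0.0021  0.    ]
label, expect az+90
0.048 -58.7 0.0289 [0.4511 0.1267 0.048 ] [0.4661 0.102  0.048 ]
0.048 -57.2 0.0292 [0.455  0.1272 0.048 ] [0.4708 0.1027 0.048 ]
0.012 -58.3 0.0266 [0.4519 0.1249 0.012 ] [0.4659 0.1022 0.012 ]Traceback (most recent call last):
  File "<stdin>", line 9, in <module>
IndexError: list index out of range
```

```bash
python3 -m handwheel '[{"dx":-4.1,"dy":3.1,"dz":0,"wx":0,"wy":0,"wz":0,"claw":100},{"dx":0,"dy":0,"dz":0,"wx":0,"wy":0,"wz":0.17,"claw":100},{"dx":0,"dy":0,"dz":0,"wx":0,"wy":0,"wz":0.17,"claw":100},{"dx":0,"dy":0,"dz":0,"wx":0,"wy":0,"wz":0.17,"claw":100},{"dx":0,"dy":0,"dz":0,"wx":0,"wy":0,"wz":0.17,"claw":100},{"dx":0,"dy":0,"dz":0,"wx":0,"wy":0,"wz":0.17,"claw":100},{"dx":0,"dy":0,"dz":0,"wx":0,"wy":0,"wz":0.17,"claw":100},{"dx":0,"dy":0,"dz":0,"wx":0,"wy":0,"wz":0.17,"claw":100}]'; python3 -c "
from h import *
f=optics.grab_frame('wrist')
for d in optics.masks_of('canister','wrist'): print(d['p'],d['rect'],fit([(f,d['rect'])],'canister',[.486,.13]))"
```

```text
clock: 4.28
position: [0.486, 0.131, 0.1913]
tool_rot: [-3.141, 0.0, 1.945]
force: [0.8, 0.0, -0.1]
grip_width: 0.0854
finger_force: 0.0
0.97 [280.5, 191.0, 79.2, 85.8] (array([0.48593919, 0.12981124]), array([ 1.2, -3. , -1.2,  1.3]))
```

```bash
python3 -m handwheel '[{"dx":0,"dy":0,"dz":4,"wx":0,"wy":0,"wz":0,"claw":100},{"dx":0,"dy":0,"dz":4,"wx":0,"wy":0,"wz":0,"claw":100},{"dx":0,"dy":0,"dz":3.5,"wx":0,"wy":0,"wz":0,"claw":100},{"dx":0,"dy":0,"dz":2.2,"wx":0,"wy":0,"wz":0,"claw":100},{"dx":0,"dy":0,"dz":0,"wx":0,"wy":0,"wz":0,"claw":100}]' 35; python3 -m handwheel '[{"dx":0,"dy":0,"dz":0,"wx":0,"wy":0,"wz":0,"claw":50},{"dx":0,"dy":0,"dz":0,"wx":0,"wy":0,"wz":0,"claw":50},{"dx":0,"dy":0,"dz":0,"wx":0,"wy":0,"wz":0,"claw":50},{"dx":0,"dy":0,"dz":0,"wx":0,"wy":0,"wz":0,"claw":50}]' 35
```

```text
clock: 5.0
position: [0.4852, 0.1308, 0.0532]
tool_rot: [-3.139, -0.0, 1.954]
force: [-0.9, 0.2, 0.9]
grip_width: 0.0853
finger_force: 0.0
clock: 5.5
position: [0.4865, 0.131, 0.0556]
tool_rot: [3.14, 0.0, 1.951]
force: [-3.8, -1.8, 8.8]
grip_width: 0.0592
finger_force: 35.6
```

```bash
python3 -m handwheel '[{"dx":0,"dy":0,"dz":0,"wx":0,"wy":0,"wz":-0.143,"claw":50},{"dx":0,"dy":0,"dz":0,"wx":0,"wy":0,"wz":-0.17,"claw":50},{"dx":0,"dy":0,"dz":0,"wx":0,"wy":0,"wz":-0.17,"claw":50},{"dx":0,"dy":0,"dz":0,"wx":0,"wy":0,"wz":-0.17,"claw":50},{"dx":0,"dy":0,"dz":0,"wx":0,"wy":0,"wz":-0.17,"claw":50},{"dx":0,"dy":0,"dz":0,"wx":0,"wy":0,"wz":-0.17,"claw":50},{"dx":0,"dy":0,"dz":0,"wx":0,"wy":0,"wz":-0.15,"claw":50},{"dx":0,"dy":0,"dz":0,"wx":0,"wy":0,"wz":0,"claw":50}]'; python3 -m handwheel '[{"dx":0,"dy":0,"dz":0,"wx":0,"wy":0,"wz":0,"claw":100},{"dx":0,"dy":0,"dz":0,"wx":0,"wy":0,"wz":0,"claw":100},{"dx":0,"dy":0,"dz":0,"wx":0,"wy":0,"wz":0,"claw":100},{"dx":0,"dy":0,"dz":-3,"wx":0,"wy":0,"wz":0,"claw":100},{"dx":0,"dy":0,"dz":-5,"wx":0,"wy":0,"wz":0,"claw":100},{"dx":5,"dy":0,"dz":-6,"wx":0,"wy":0,"wz":0,"claw":100},{"dx":0,"dy":-4,"dz":0,"wx":0,"wy":0,"wz":0,"claw":100},{"dx":0,"dy":0,"dz":0,"wx":0,"wy":0,"wz":0,"claw":100}]'; python3 -c "
from h import *
f=optics.grab_frame('wrist');cv2.imwrite('pics/w3.png',f['frame'])
for d in optics.masks_of('canister','wrist'): print(d['p'],d['rect'],fit([(f,d['rect'])],'canister',[.486,.13]))
u,v=proj(f,[.50,.09,.03]).astype(int);print(u,v)
a=f['frame'][max(v-70,0):v+70,max(u-95,0):u+95]
print(max(u-95,0),max(v-70,0))
cv2.imwrite('pics/w3c.png',cv2.resize(cv2.convertScaleAbs(a,alpha=1.5,beta=20),None,fx=4,fy=4,interpolation=2))"
```

```text
clock: 6.5
position: [0.4875, 0.1313, 0.0556]
tool_rot: [3.14, 0.003, 3.094]
force: [3.6, 0.9, 8.0]
grip_width: 0.0593
finger_force: 38.1
clock: 7.5
position: [0.444, 0.0904, 0.1828]
tool_rot: [-3.14, 0.001, 3.09]
force: [0.7, 0.4, -1.0]
grip_width: 0.0856
finger_force: 0.0
0.75 [328.4, 233.8, 81.3, 93.9] (array([0.48987561, 0.12728337]), array([ 2.5, -2. , -1. ,  1.2]))
324 283
229 213
```

View pics/w3c.png

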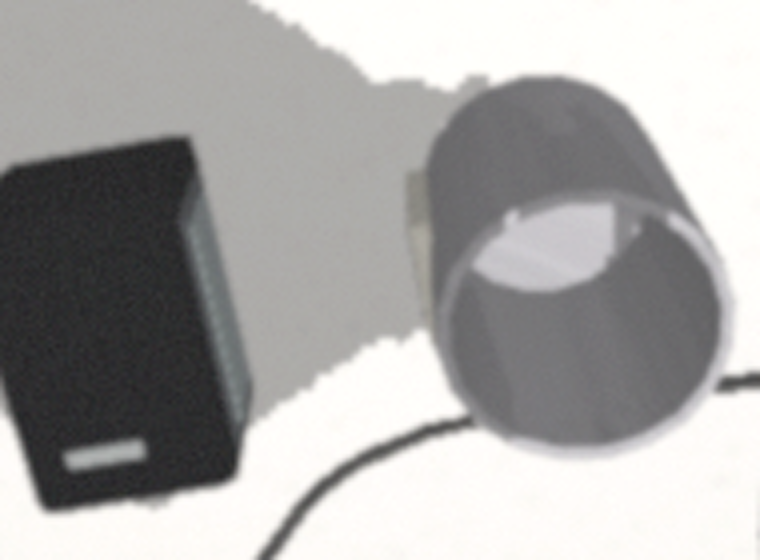

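```bash
python3 -m handwheel '[{"dx":-5,"dy":-1,"dz":1,"wx":0,"wy":0,"wz":0,"claw":100},{"dx":-5,"dy":-1,"dz":1,"wx":0,"wy":0,"wz":0,"claw":100},{"dx":-3,"dy":-1.5,"dz":1,"wx":0,"wy":0,"wz":0,"claw":100},{"dx":0,"dy":0,"dz":0,"wx":0,"wy":0,"wz":0,"claw":100},{"dx":0,"dy":0,"dz":0,"wx":0,"wy":0,"wz":0,"claw":100}]'; python3 -c "
from h import *
f=optics.grab_frame('wrist');cv2.imwrite('pics/w4.png',f['frame'])
for d in optics.masks_of('canister','wrist'): print(d['p'],d['rect'],fit([(f,d['rect'])],'canister',[.486,.13]))
u,v=proj(f,[.50,.085,.03]).astype(int)
print(max(u-100,0),max(v-75,0))
a=f['frame'][max(v-75,0):v+75,max(u-100,0):u+100]
cv2.imwrite('pics/w4c.png',cv2.resize(cv2.convertScaleAbs(a,alpha=1.5,beta=20),None,fx=4,fy=4,interpolation=2))"
```

```text
clock: 8.22
position: [0.5718, 0.0529, 0.1518]
tool_rot: [3.141, -0.001, 3.095]
force: [0.3, 0.3, -0.3]
grip_width: 0.0856
finger_force: 0.0
0.97 [372.0, 70.2, 125.8, 101.9] (array([0.49074421, 0.13034287]), array([ 2.9, -1.8, -0.9,  3.9]))
260 67
```

View pics/w4c.png

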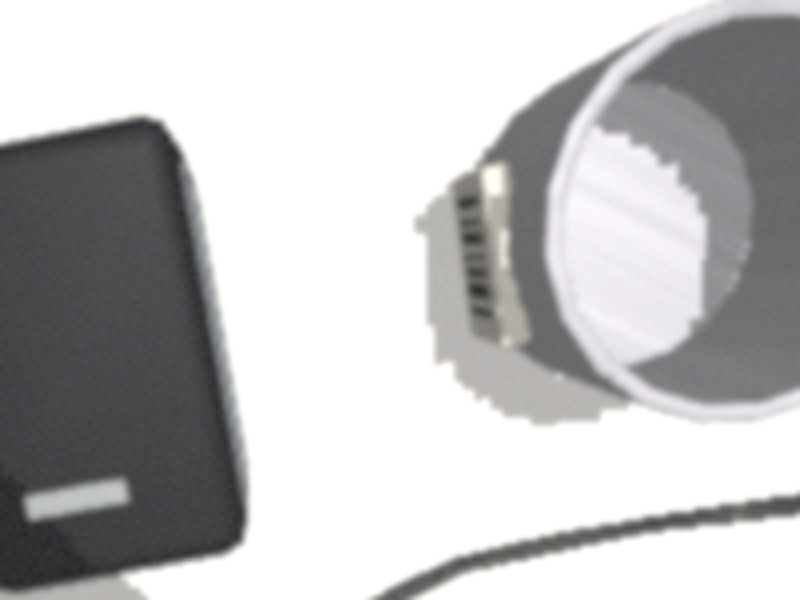

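Run:
```python
from h import *
f=optics.grab_frame("wrist")
def dirn(a,b,z):
    p,q=[onz(f,x/4+259.6,y/4+66.6,z) for x,y in(a,b)]; d=q-p; print(z,np.degrees(np.arctan2(d[1],d[0])).round(1),np.hypot(*d[:2]).round(4),p.round(4),q.round(4))
dirn((178,185),(232,500),.05);dirn((187,185),(246,490),.03);dirn((0,150),(140,120),.05);dirn((30,587),(220,550),.05);dirn((25,500),(128,482),.05)
print("label");dirn((482,165),(498,342),.048);dirn((453,185),(473,335),.012);dirn((508,165),(528,342),.048)
m=optics.masks_of("scanner","wrist");print(len(m),[d["p"] for d in m])
img=f["frame"]
g=cv2.cvtColor(img,cv2.COLOR_BGR2GRAY)
# subpixel: scanner right edge dark->bright transition per row
def col(r,c0,c1,th,up=True):
    s=g[r,c0:c1].astype(float); i=np.where(s>th)[0][0]; return c0+i-(s[i]-th)/(s[i]-s[i-1]+1e-9)
pts=[(col(r,295,330,115),r) for r in range(66+48,66+124,2)]
v=np.array([onz(f,u,r,.03)[:2] for u,r in pts]); p=np.polyfit(v[:,0],v[:,1],1); print("scanner face",np.degrees(np.arctan(p[0])),np.std(np.polyval(p,v[:,0])-v[:,1]))
```

```text
0.05 6.8 0.0535 [0.4789 0.0455 0.05  ] [0.532  0.0518 0.05  ]
0.03 8.2 0.0561 [0.4781 0.0462 0.03  ] [0.5336 0.0542 0.03  ]
0.05 98.4 0.0238 [0.4721 0.0164 0.05  ] [0.4686 0.0399 0.05  ]
0.05 98.4 0.0355 [0.5462 0.0141 0.05  ] [0.541  0.0492 0.05  ]
0.05 97.1 0.0189 [0.5303 0.0147 0.05  ] [0.5279 0.0334 0.05  ]
label
0.048 5.9 0.029 [0.4781 0.0966 0.048 ] [0.507  0.0996 0.048 ]
0.012 8.1 0.0284 [0.4797 0.0968 0.012 ] [0.5078 0.1008 0.012 ]
0.048 7.6 0.0292 [0.4783 0.1009 0.048 ] [0.5072 0.1048 0.048 ]
1 [0.65]
scanner face 7.673403128309931 0.00012505253397746243
```

```bash
python3 -m handwheel '[{"dx":0,"dy":-4,"dz":-2,"wx":0,"wy":0,"wz":0,"claw":100},{"dx":0,"dy":-5.5,"dz":-3,"wx":0,"wy":0,"wz":0,"claw":100},{"dx":0,"dy":-5.5,"dz":0,"wx":0,"wy":0,"wz":0,"claw":100},{"dx":0,"dy":-5.5,"dz":0,"wx":0,"wy":0,"wz":0,"claw":100},{"dx":0,"dy":-1,"dz":0,"wx":0,"wy":0,"wz":0,"claw":60},{"dx":0,"dy":0,"dz":0,"wx":0,"wy":0,"wz":0,"claw":60},{"dx":0,"dy":0,"dz":0,"wx":0,"wy":0,"wz":0,"claw":60}]'; python3 -c "
from h import *
f=optics.grab_frame('wrist');cv2.imwrite('pics/w5.png',f['frame'])
print(monitor.observe()['qpos'].round(2))
for d in optics.masks_of('outer_lid','wrist'): print(d['p'],d['rect'],fit([(f,d['rect'])],'outer_lid',[.51,-.16]))
for d in optics.masks_of('inner_lid','wrist'): print('i',d['p'],d['rect'],fit([(f,d['rect'])],'knob',[.51,-.16]))"
```

```text
clock: 9.3
position: [0.5623, -0.1611, 0.2024]
tool_rot: [3.141, 0.0, 3.096]
force: [0.3, 0.4, -0.5]
grip_width: 0.0517
finger_force: 0.0
[ 0.52  0.53 -0.48  1.72  0.29  0.97  1.45]
0.93 [275.8, 124.3, 82.7, 80.2] (array([ 0.51266334, -0.16280271]), array([ 0.6, -1.3, -0.6,  1.8]))
0.92 [149.6, 152.4, 81.6, 83.0] (array([ 0.53456083, -0.28697566]), array([-0.9,  1.4,  1. , -1.6]))
0.69 [207.4, 0.0, 90.1, 79.0] (array([ 0.41572172, -0.21281458]), array([-0.6, -1.2,  0.6, 22.8]))
i 0.87 [308.5, 153.9, 19.6, 23.4] (array([ 0.50867285, -0.16109308]), array([ 1. ,  1.5, -1. , -1.3]))
```

View pics/w5.png

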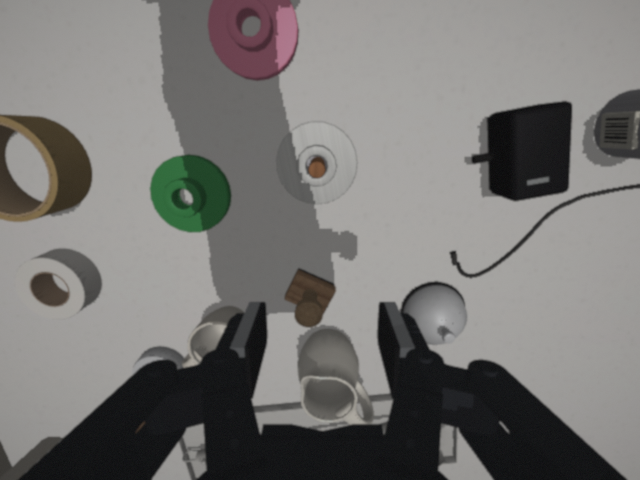

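```bash
python3 -m handwheel '[{"dx":5.3,"dy":-0.3,"dz":0,"wx":0,"wy":0,"wz":0,"claw":60},{"dx":0,"dy":0,"dz":5,"wx":0,"wy":0,"wz":0,"claw":60},{"dx":0,"dy":0,"dz":5,"wx":0,"wy":0,"wz":0,"claw":60},{"dx":0,"dy":0,"dz":4,"wx":0,"wy":0,"wz":0,"claw":60},{"dx":0,"dy":0,"dz":1.9,"wx":0,"wy":0,"wz":0,"claw":60},{"dx":0,"dy":0,"dz":0,"wx":0,"wy":0,"wz":0,"claw":60}]' 50; python3 -m handwheel '[{"dx":0,"dy":0,"dz":0,"wx":0,"wy":0,"wz":0,"claw":0},{"dx":0,"dy":0,"dz":0,"wx":0,"wy":0,"wz":0,"claw":0},{"dx":0,"dy":0,"dz":0,"wx":0,"wy":0,"wz":0,"claw":0},{"dx":0,"dy":0,"dz":0,"wx":0,"wy":0,"wz":0,"claw":0},{"dx":0,"dy":0,"dz":0,"wx":0,"wy":0,"wz":0,"claw":0}]' 50
```

```text
clock: 10.2
position: [0.5088, -0.1628, 0.0429]
tool_rot: [3.141, -0.001, 3.095]
force: [0.2, -0.1, 0.7]
grip_width: 0.0513
finger_force: 0.0
clock: 10.82
position: [0.5097, -0.1634, 0.0445]
tool_rot: [-3.141, 0.002, 3.094]
force: [-1.5, 1.4, 8.7]
grip_width: 0.0119
finger_force: 48.8
```

```bash
python3 -m handwheel '[{"dx":0,"dy":0,"dz":-1.5,"wx":0,"wy":0,"wz":0,"claw":0},{"dx":0,"dy":0,"dz":-2.5,"wx":0,"wy":0,"wz":0,"claw":0},{"dx":0,"dy":0,"dz":-3.5,"wx":0,"wy":0,"wz":0,"claw":0},{"dx":0,"dy":0,"dz":-3.5,"wx":0,"wy":0,"wz":0,"claw":0},{"dx":0,"dy":0,"dz":-3,"wx":0,"wy":0,"wz":0,"claw":0},{"dx":0,"dy":0,"dz":-1.5,"wx":0,"wy":0,"wz":0,"claw":0},{"dx":0.4,"dy":1.8,"dz":0,"wx":0,"wy":0,"wz":0,"claw":0},{"dx":0.4,"dy":3.5,"dz":0,"wx":0,"wy":0,"wz":0,"claw":0}]'; python3 -m handwheel '[{"dx":0.4,"dy":4,"dz":0,"wx":0,"wy":0,"wz":0,"claw":0},{"dx":0.5,"dy":4,"dz":0,"wx":0,"wy":0,"wz":0,"claw":0},{"dx":0.5,"dy":4,"dz":0,"wx":0,"wy":0,"wz":0,"claw":0},{"dx":0.5,"dy":4,"dz":0,"wx":0,"wy":0,"wz":0,"claw":0},{"dx":0.4,"dy":4,"dz":0,"wx":0,"wy":0,"wz":0,"claw":0},{"dx":0.3,"dy":2.7,"dz":0,"wx":0,"wy":0,"wz":0,"claw":0},{"dx":0,"dy":1.3,"dz":0,"wx":0,"wy":0,"wz":0,"claw":0},{"dx":0,"dy":0,"dz":0,"wx":0,"wy":0,"wz":0,"claw":0}]'
python3 - <<'E'
from h import *
s=monitor.observe();p=s['position'];oz=p[2]-.0438
F={}
for c in("wrist","scene","side"):
    f=optics.grab_frame(c);cv2.imwrite(f'pics/{c}6.png',f['frame']);F[c]=f
    for n in("canister","outer_lid"):
        for d in optics.masks_of(n,c)[:3]:
            x,e=fit([(f,d["rect"])],n,[.489,.13],0 if n=="canister" else oz); print(c,n,round(d["p"],2),d["rect"],x.round(4),e)
def crop(c):
    u,v=proj(F[c],[.489,.13,.11]).astype(int); a=F[c]["frame"][v-80:v+80,u-65:u+65]; return cv2.resize(a,(390,480),interpolation=2)
cv2.imwrite("pics/m6.png",np.hstack([crop("scene"),crop("side")]))
E
```

```text
clock: 11.82
position: [0.5026, -0.1095, 0.1975]
tool_rot: [3.142, -0.001, 3.092]
force: [1.5, 1.0, -2.1]
grip_width: 0.0123
finger_force: 48.9
clock: 12.82
position: [0.4886, 0.1314, 0.1978]
tool_rot: [-3.141, -0.001, 3.095]
force: [-0.4, -0.8, -2.1]
grip_width: 0.0121
finger_force: 49.0
wrist canister 0.64 [281.4, 191.9, 73.5, 34.4] [0.4518 0.1306] [ -2.5 -45.2   2.6   3.8]
wrist canister 0.56 [248.1, 217.2, 142.2, 115.6] [0.5323 0.1128] [ 18.   11.4 -52.7 -12.5]
wrist outer_lid 0.65 [250.2, 220.2, 139.3, 111.9] [0.4909 0.1305] [-0.5 -1.2  0.5 20.5]
scene canister 0.78 [297.7, 270.0, 28.4, 47.3] [0.4883 0.1333] [-1.1  0.2  1.1 -0.2]
scene outer_lid 0.93 [292.0, 238.4, 39.6, 34.2] [0.4892 0.1331] [-1.3 -2.1  1.3  1.1]
scene outer_lid 0.73 [391.8, 201.7, 29.4, 27.4] [ 0.3737 -0.0446] [-6.6 -3.8  4.   1.3]
scene outer_lid 0.64 [353.1, 166.5, 29.0, 21.8] [ 0.4846 -0.1167] [-3.9 -5.6  3.2  1.5]
side canister 0.8 [370.2, 256.0, 44.3, 58.2] [0.4845 0.1281] [ 1.9 -2.9 -1.4  1.8]
side outer_lid 0.95 [370.2, 195.7, 54.1, 38.7] [0.4836 0.1259] [ 0.1 -0.7 -0.1  0.6]
side outer_lid 0.85 [277.3, 180.4, 33.8, 24.4] [ 0.5994 -0.0044] [-6.  -9.5  8.1  0.9]
side outer_lid 0.66 [345.5, 183.5, 33.1, 26.2] [0.51   0.0455] [-10.8  -8.7   4.9   0.9]
```

View pics/m6.png

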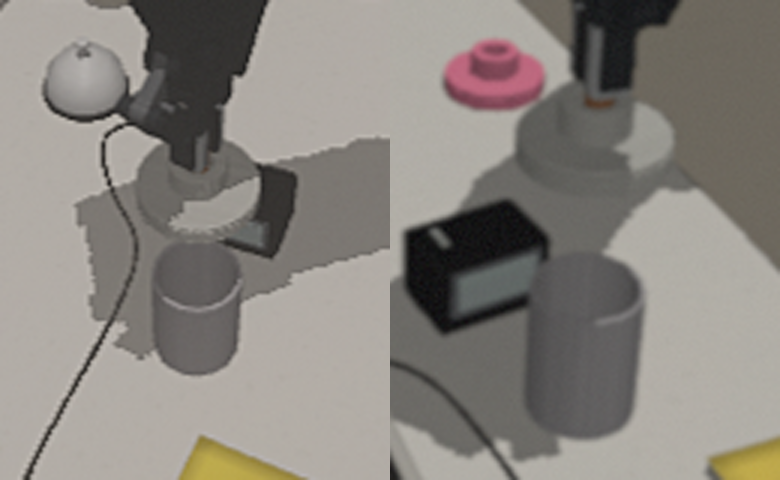

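```bash
python3 -m handwheel '[{"dx":0,"dy":0,"dz":2,"wx":0,"wy":0,"wz":0,"claw":0},{"dx":0,"dy":0,"dz":3,"wx":0,"wy":0,"wz":0,"claw":0},{"dx":0,"dy":0,"dz":2,"wx":0,"wy":0,"wz":0,"claw":0},{"dx":0,"dy":0,"dz":0.5,"wx":0,"wy":0,"wz":0,"claw":0},{"dx":0,"dy":0,"dz":0.3,"wx":0,"wy":0,"wz":0,"claw":0},{"dx":0,"dy":0,"dz":0,"wx":0,"wy":0,"wz":0,"claw":0}]'; python3 -m handwheel '[{"dx":0,"dy":0,"dz":0.3,"wx":0,"wy":0,"wz":0,"claw":0},{"dx":0,"dy":0,"dz":0.2,"wx":0,"wy":0,"wz":0,"claw":0},{"dx":0,"dy":0,"dz":0,"wx":0,"wy":0,"wz":0,"claw":0}]'
```

```text
clock: 14.02
position: [0.4893, 0.131, 0.1208]
tool_rot: [3.141, 0.001, 3.094]
force: [-0.1, -0.7, -2.3]
grip_width: 0.012
finger_force: 48.9
clock: 14.4
position: [0.489, 0.131, 0.1152]
tool_rot: [-3.142, -0.0, 3.094]
force: [0.3, 0.1, -2.3]
grip_width: 0.0121
finger_force: 48.9
```

```bash
for i in 1 2; do python3 -m handwheel '[{"dx":0,"dy":0,"dz":0.15,"wx":0,"wy":0,"wz":0,"claw":0},{"dx":0,"dy":0,"dz":0,"wx":0,"wy":0,"wz":0,"claw":0}]'|egrep "pos|^force"; done
```

```text
position: [0.489, 0.1309, 0.1137]
force: [0.1, -0.2, -2.1]
position: [0.4892, 0.1311, 0.1125]
force: [-1.3, 1.2, 3.9]
```

```bash
python3 -m handwheel '[{"dx":0,"dy":0,"dz":0.05,"wx":0,"wy":0,"wz":0,"claw":0},{"dx":0,"dy":0,"dz":0,"wx":0,"wy":0,"wz":0,"claw":0}]'|egrep "pos|^force"; python3 -m handwheel '[{"dx":0,"dy":0,"dz":0,"wx":0,"wy":0,"wz":0,"claw":20},{"dx":0,"dy":0,"dz":0,"wx":0,"wy":0,"wz":0,"claw":40},{"dx":0,"dy":0,"dz":0,"wx":0,"wy":0,"wz":0,"claw":70},{"dx":0,"dy":0,"dz":-1,"wx":0,"wy":0,"wz":0,"claw":70},{"dx":0,"dy":0,"dz":-4,"wx":0,"wy":0,"wz":0,"claw":70},{"dx":0,"dy":0,"dz":-4,"wx":0,"wy":0,"wz":0,"claw":70},{"dx":0,"dy":0,"dz":0,"wx":0,"wy":0,"wz":0,"claw":70}]'
python3 - <<'E'
from h import *
F={}
for c in("wrist","scene","side"):
    f=optics.grab_frame(c);cv2.imwrite(f'pics/{c}7.png',f['frame']);F[c]=f
    for n in("canister","outer_lid","inner_lid"):
        for d in optics.masks_of(n,c)[:2]:
            nn="knob" if n[0]=="i" else n
            x,e=fit([(f,d["rect"])],nn,[.489,.13],0 if n=="canister" else .068); print(c,n,round(d["p"],2),d["rect"],x.round(4),e)
def crop(c):
    u,v=proj(F[c],[.489,.13,.08]).astype(int); a=F[c]["frame"][v-60:v+60,u-65:u+65]; return cv2.resize(a,(390,360),interpolation=2)
cv2.imwrite("pics/m7.png",np.hstack([crop("scene"),crop("side")]))
E
```

```text
position: [0.4893, 0.1312, 0.1124]
force: [-3.6, -1.0, 14.4]
clock: 16.02
position: [0.4903, 0.1314, 0.2048]
tool_rot: [3.14, 0.005, 3.093]
force: [0.3, 0.0, -0.5]
grip_width: 0.0598
finger_force: 0.0
wrist canister 0.49 [301.9, 186.5, 41.3, 6.6] [0.4382 0.139 ] [-13.2 -58.3  23.8  14.7]
wrist outer_lid 0.95 [272.0, 191.6, 92.5, 90.7] [0.4932 0.1288] [-1.3 -1.   1.3  1.9]
wrist inner_lid 0.79 [306.9, 233.8, 26.5, 33.4] [0.4889 0.1307] [ 2.7  0.2 -2.7 -0.2]
scene canister 0.92 [297.1, 294.7, 30.9, 24.3] [0.4821 0.1425] [  0.  -20.1  -0.    2.8]
scene canister 0.33 [308.6, 261.2, 5.0, 15.2] [0.5337 0.0462] [-11.1 -27.4  12.3   1.9]
scene outer_lid 0.96 [292.2, 265.5, 40.5, 32.7] [0.4886 0.1304] [ 0.8 -1.7 -0.8  1.4]
scene outer_lid 0.78 [390.6, 200.6, 31.1, 26.4] [ 0.3879 -0.134 ] [-2.  -1.2  1.9  0.8]
scene inner_lid 0.6 [306.0, 257.9, 10.1, 19.0] [0.4928 0.1288] [ 1.3  1.9 -1.3 -1.7]
side canister 0.97 [370.6, 282.1, 40.9, 32.5] [0.4869 0.1275] [  0.  -28.9  -0.    1.5]
side outer_lid 0.8 [369.1, 246.0, 49.1, 37.7] [0.485 0.129] [-0.6 -1.   0.6  0.6]
side outer_lid 0.63 [273.3, 180.1, 35.8, 24.2] [ 0.5712 -0.1535] [-1.5 -3.   1.5  1. ]
side inner_lid 0.46 [385.4, 231.9, 17.3, 25.5] [0.4871 0.1319] [ 3.8  2.2 -2.7 -1.5]
```

View pics/m7.png

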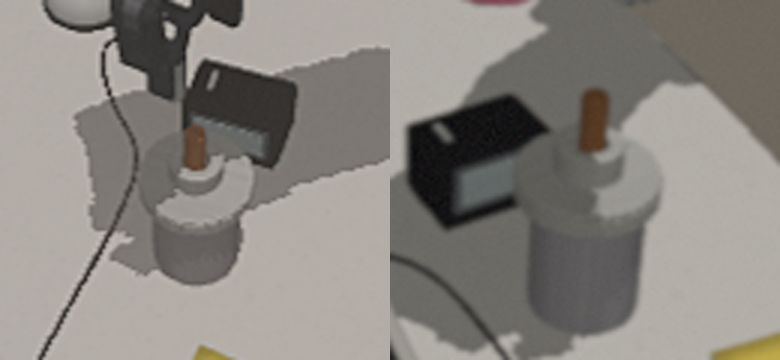

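```bash
python3 -m handwheel '[{"dx":0,"dy":0,"dz":4,"wx":0,"wy":0,"wz":0,"claw":70},{"dx":0,"dy":0,"dz":4,"wx":0,"wy":0,"wz":0,"claw":70},{"dx":0,"dy":0,"dz":2,"wx":0,"wy":0,"wz":0,"claw":70},{"dx":0,"dy":0,"dz":0.7,"wx":0,"wy":0,"wz":0,"claw":70},{"dx":0,"dy":0,"dz":0.5,"wx":0,"wy":0,"wz":0,"claw":70},{"dx":0,"dy":0,"dz":0,"wx":0,"wy":0,"wz":0,"claw":70},{"dx":0,"dy":0,"dz":0,"wx":0,"wy":0,"wz":0,"claw":70}]' 30
```

```text
clock: 17.5
position: [0.4893, 0.131, 0.0903]
tool_rot: [3.141, 0.001, 3.094]
force: [-0.8, 0.2, 0.2]
grip_width: 0.0595
finger_force: 0.0
```

```bash
python3 -m handwheel '[{"dx":0,"dy":0,"dz":0,"wx":0,"wy":0,"wz":0,"claw":50},{"dx":0,"dy":0,"dz":0,"wx":0,"wy":0,"wz":0,"claw":43},{"dx":0,"dy":0,"dz":0,"wx":0,"wy":0,"wz":0,"claw":35},{"dx":0,"dy":0,"dz":0,"wx":0,"wy":0,"wz":0,"claw":25},{"dx":0,"dy":0,"dz":0,"wx":0,"wy":0,"wz":0,"claw":20},{"dx":0,"dy":0,"dz":0,"wx":0,"wy":0,"wz":0,"claw":20}]' 30
```

```text
clock: 18.25
position: [0.4892, 0.1308, 0.0902]
tool_rot: [-3.141, 0.001, 3.094]
force: [-1.8, -2.4, 8.9]
grip_width: 0.0348
finger_force: 28.9
```

```bash
python3 -m handwheel '[{"dx":0,"dy":0,"dz":0,"wx":0,"wy":0,"wz":0,"claw":20},{"dx":0,"dy":0,"dz":-0.3,"wx":0,"wy":0,"wz":0,"claw":20},{"dx":0,"dy":0,"dz":-0.5,"wx":0,"wy":0,"wz":0,"claw":20},{"dx":0,"dy":0,"dz":-0.7,"wx":0,"wy":0,"wz":0,"claw":20},{"dx":0,"dy":0,"dz":-1,"wx":0,"wy":0,"wz":0,"claw":20},{"dx":0,"dy":0,"dz":-1,"wx":0,"wy":0,"wz":0,"claw":20},{"dx":0,"dy":0,"dz":-1,"wx":0,"wy":0,"wz":0,"claw":20},{"dx":0,"dy":0,"dz":-1,"wx":0,"wy":0,"wz":0,"claw":20}]' 40;  python3 -m handwheel '[{"dx":0,"dy":0,"dz":-1.5,"wx":0,"wy":0,"wz":0,"claw":20},{"dx":0,"dy":0,"dz":-1.5,"wx":0,"wy":0,"wz":0,"claw":20},{"dx":0,"dy":0,"dz":-1.5,"wx":0,"wy":0,"wz":0,"claw":20},{"dx":0,"dy":0,"dz":-1,"wx":0,"wy":0,"wz":0,"claw":20},{"dx":0,"dy":0,"dz":-0.5,"wx":0,"wy":0,"wz":0,"claw":20},{"dx":0,"dy":0,"dz":0,"wx":0,"wy":0,"wz":0,"claw":20},{"dx":0,"dy":0,"dz":0,"wx":0,"wy":0,"wz":0,"claw":20},{"dx":0,"dy":0,"dz":0,"wx":0,"wy":0,"wz":0,"claw":20}]'
python3 - <<'E'
from h import *
F={}
for c in("scene","side"):
    f=optics.grab_frame(c);cv2.imwrite(f'pics/{c}8.png',f['frame']);F[c]=f
    print(c,"expect lid",rectof(f,M["outer_lid"]+[.489,.131,.068+.115]).round(),"seated flange+can",rectof(f,np.r_[ring(.03,0),ring(.031,.083)]+[.489,.131,0]).round(),"knob",rectof(f,M["knob"]+[.489,.131,.068]).round())
    for n in("canister","outer_lid","inner_lid"):
        for d in optics.masks_of(n,c)[:2]:
            r=d["rect"];x=fit([(f,r)],"outer_lid",[.489,.13],.068+.115) if n[0]=="o" else ""
            print(c,n,round(d["p"],2),[r[0],r[1],r[0]+r[2],r[1]+r[3]],x)
E
```

```text
clock: 19.25
position: [0.4891, 0.1309, 0.1455]
tool_rot: [3.142, 0.0, 3.094]
force: [-1.1, -0.0, -0.5]
grip_width: 0.0343
finger_force: 39.9
clock: 20.25
position: [0.4888, 0.1309, 0.2044]
tool_rot: [-3.141, -0.001, 3.094]
force: [-0.2, 0.2, -1.4]
grip_width: 0.0342
finger_force: 39.9
scene expect lid [291. 225. 334. 263.] seated flange+can [296. 268. 328. 316.] knob [309. 261. 316. 277.]
scene canister 0.77 [296.3, 291.6, 327.8, 318.1] 
scene outer_lid 0.72 [355.9, 170.5, 383.9, 188.3] (array([ 0.47172485, -0.0875414 ]), array([ -5.8, -11. ,   4.1,   1.5]))
scene outer_lid 0.69 [389.8, 200.8, 422.5, 226.70000000000002] (array([ 0.3710623 , -0.02277957]), array([-5.4, -6.5,  3.6,  1.3]))
scene inner_lid 0.56 [296.5, 261.9, 326.1, 292.9] 
scene inner_lid 0.28 [296.2, 288.8, 328.59999999999997, 320.0] 
side expect lid [369. 179. 425. 220.] seated flange+can [370. 253. 412. 318.] knob [388. 234. 399. 256.]
side canister 0.92 [371.4, 273.7, 410.09999999999997, 314.59999999999997] 
side outer_lid 0.82 [274.0, 178.9, 309.2, 200.9] (array([0.61116479, 0.03249228]), array([ -6.5, -14.3,   9.6,   0.9]))
side outer_lid 0.8 [347.5, 183.5, 369.4, 208.3] (array([0.5403341 , 0.08188059]), array([-24.3, -12.9,   6.4,   0.9]))
side inner_lid 0.92 [371.5, 232.9, 414.5, 281.2]
```

Run:
```python
from h import *
for c in("scene","side"):
    f=optics.grab_frame(c)
    for d in optics.masks_of("outer_lid",c)+optics.masks_of("outer_lid",c)[2:]:
        r=d["rect"];print(c,round(d["p"],2),[r[0],r[1],r[0]+r[2],r[1]+r[3]])
    x=[309,240] if c=="scene" else [397,205]
    print(f["frame"][x[1]-8:x[1]+9:8,x[0]-12:x[0]+13:6].tolist())
```

```text
scene 0.92 [290.1, 228.4, 332.6, 263.4]
scene 0.88 [390.8, 199.9, 421.8, 229.4]
scene 0.72 [354.7, 167.2, 382.5, 190.1]
scene 0.72 [354.7, 167.2, 382.5, 190.1]
[[[49, 50, 52], [49, 51, 53], [55, 56, 58], [96, 101, 104], [81, 86, 86]], [[100, 104, 107], [51, 53, 54], [84, 86, 87], [99, 104, 107], [84, 89, 91]], [[99, 104, 106], [81, 84, 88], [90, 92, 94], [84, 88, 92], [152, 158, 162]]]
side 0.94 [345.1, 185.2, 372.5, 208.2]
side 0.88 [368.9, 177.4, 424.29999999999995, 217.0]
side 0.66 [275.2, 180.0, 310.0, 201.6]
side 0.66 [275.2, 180.0, 310.0, 201.6]
[[[83, 87, 88], [91, 95, 97], [81, 80, 80], [31, 31, 27], [29, 26, 26]], [[89, 91, 93], [90, 94, 95], [89, 93, 94], [89, 92, 93], [124, 129, 131]], [[91, 95, 95], [96, 101, 101], [92, 95, 97], [94, 98, 98], [97, 100, 100]]]
```

The held lid shows within about 3 px of where it should be in both views, so it is level. The inner lid is seated.

```bash
python3 -c "
from workcell import job_done;print(job_done())"
```

```text
the job is handed in; nothing more can be done
None
```

The job is handed in: the canister's label was turned to within about 2° of the scanner window (not re-measured after the lids went on), the inner lid is seated in its mouth, and the outer lid is held level by its collar about 5 cm clear of the knob.

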